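# Seat the blue punch in the toothed setting station

### The job

Stand the punch with the blue spring in the toothed setting station: turn it so that the four teeth of its foot mesh with the cross-shaped slot, then push it down fully home, so that the red ejector cross beneath it is pressed right down, and let go. Leave the yellow punch standing where it is.

Things in the scene. Friction and masses are not known exactly. Their poses are not given: they have to be found in the camera images.
- blue_punch_mid (a point): Centre of the loose upright punch with BLUE spring and top disc, 45 mm above its underside; 90 tall, 0.45 kg. Foot: four teeth in a cross, bars 64 tip to tip, 10 wide, 18 high. Spring: 34 across, 18 to 55 high. Grip the square head, 36 x 36, 55 to 90 high (middle 27 above this point). x, y along the teeth and square to the head's flats, z up; quarter turns are alike. Starts on the table, any yaw.
- station: Fixed station; origin at centre of its underside, on the table. Dark base 124 mm across, 14 high; four light dogs 22 square, 23 out in x and in y, tops 46 high. Between them a cross slot along its x and y axes, 24 wide, flared to 34 over the top 8 mm; any quarter turn fits. Punch underside is 46 above the table if resting on the dogs, 28 meshed on the raised ejector, 18 fully home. Any yaw.
- ejector (a joint): Red cross-shaped ejector plate in the bottom of the station's slot: 0 = raised (top 28 mm above the table), 0.010 m = pressed right down (top 18 mm, hard stop). Stiff friction slide, no spring: needs about 12 N downwards to move, over twice the punch's weight, more if fast; stays where left.
- yellow_punch_mid (a point): Centre (45 mm above the underside) of the other punch, the same in shape and size but with a YELLOW spring and yellow disc on top. It stands on the table; leave it alone.

How it is judged:
At the end, for the whole second after the job is handed in: The blue punch stands in the station upright (10 degrees), within 12 mm of its centre, teeth in the slot (15 degrees of any quarter turn), its centre 55 to 66 mm above the station's underside (63 when home), with the ejector pressed down more than 7 of its 10 mm (horizontal distance between blue_punch_mid and station below 0.012 m and z of blue_punch_mid in the frame of station between 0.055 and 0.066 m and value of joint ejector above 0.007 m and angle between blue_punch_mid's own z axis and vertical below 0.17 rad and (angle between the x axis of blue_punch_mid and the x axis of station, either way round below 0.26 rad or angle between the x axis of blue_punch_mid and the y axis of station, either way round below 0.26 rad)); the robot touches nothing.
It fails at once if the yellow punch is moved more than 30 mm or knocked over (distance of yellow_punch_mid from where it was at the start of the episode above 0.03 m or angle between yellow_punch_mid's own z axis and vertical above 0.35 rad).
It also fails if it takes over 35 s, if anything falls off the work surface, if the arm or the gripper's body presses on something with over 40 N, if the wrist force passes 120 N, or if a joint passes its speed limit or range.

### The arm

A 7-joint arm with a two-finger parallel gripper is mounted at the origin on the work surface. World frame = base frame: x ahead of the robot, y to its left, z up, the work surface at z = 0. Lengths are in m, angles in rad, forces in N, time in s.
With the tool pointing down it reaches from about 0.4 to 0.85 m from the base axis. Payload 10.4 kg.
Tool frame: the origin (TCP) lies between the finger pads; the fingertips stand 19 mm ahead of it and the grasp point (between the pads) is the TCP; x points along the fingers, y is the direction in which the jaws open and shut, and the axes are right-handed (so a half turn about x gives the same grasp; the last joint's range is limited). The gripper opens to 87 mm and grips with 3 to 60 N. Pads are 19 mm wide; open, the fingers measure 117 mm over their backs; the gripper's body (75 mm by 190 mm) begins 51 mm behind the grasp point.
Start: joints at [-1.332, 0.332, -0.065, 1.46, 0.022, 1.35, -0.088], TCP at [0.162, 0.604, 0.242] pointing down, gripper open.
Joint ranges: [-2.6, 2.6], [-0.5, 2.12], [-1.47, 1.34], [0.16, 2.42], [-1.27, 4.41], [0.06, 2.06], [-2.6, 2.6]. Speed limits (rad/s): [2.22, 2.22, 2.79, 2.79, 3.14, 3.14, 3.14].

### API

Orientations are given as a unit quaternion [x, y, z, w].
In Python, from bench import r gives the robot as it stands.
- The arm moves only by the tool drive_tool, never from a script. Its argument "motion" is a list of rows, each a list of 4 numbers: the shift along the tool's x, y, z in cm, then the turn about the tool's x in units of 5 degrees (1.0 is 5 degrees). In form: [[tx, ty, tz, twist], ...]. A call has 1 to 20 rows; each row is the pose to reach, as a shift and turn from the pose commanded when the call began, along the tool's axes at that moment; what a row does not reach only later rows make up. A row lasts 1/12 s, in which the tool goes at most 41.7 mm and 7.16 degrees, less where a joint would pass 70% of its speed; a pose out of reach is approached as far as the arm can. A call with a gripper value outside its range is refused whole. "grip" is the closure in counts, from 0 (fully open) to 255 (shut), set as the call begins (left out, the last holds). The fingers move at their own pace and stop on an object; "force" is the grip in N (left out, the last holds). Time passes only in rows, so rows that repeat a pose let the fingers close. It gives the time, the measured TCP pose, the force and the opening at its end, in the units of the state.
- r.read_state(): the state, without advancing time (a new reading comes with each control period).
- r.camera(name): name is "side" or "top" or "wrist"; returns the picture (400x640x3 uint8, red, green, blue); there is no depth.
- r.calibration(name): a dict with "fx", "fy", "cx", "cy" (pixels), "xyz" and "orientation" of the camera in the world. Camera axes: x right, y up, looking along -z (the intrinsics and any distortion apply to the point x, -y, -z); pixel columns grow to the right and rows downward; lengths in m; the calibration is good to about 2 mm. A picture is of the moment at which its call begins: read the wrist's pose just before it. calibration takes no time and is no camera call; for the wrist camera it gives the pose at the moment of the call.
- r.close_job(): hands the job in, once; it reports no verdict.
The state is a dict: "time": time; "joint_positions": joint angles; "joint_vel": joint speeds; "joint_torque": joint torques, N m; "ee_pos": TCP position; "eef_rot": TCP orientation; "ft_force": force on the tool from outside, world axes, zero at the start; "torque": the same for the moment, N m; "width": finger opening in m.
Only numpy, scipy, OpenCV 4.12 (cv2) and the standard library are available. Lean on these libraries where they do the work, as an engineer would, in place of code of your own. Each camera call takes 0.05 s, during which the arm holds its last target.

## Working session

There is one attempt and no reset: what is moved stays moved. The work goes in short steps, Python scripts to look and compute and a tool call to move; the robot and the scene stay as the last step left them, time stands still between calls to the robot, and variables do not carry over. Pictures are saved under pics/ and viewed, and the job is handed in when it is done.

Besides the shell and the picture viewer there is one more tool, called after ">>>" as a command line: name --pt "numbers of a row" for each row, then --argument value for the rest. drive_tool: Moves the arm, as the interface text tells. Its arguments: {"type":"object","properties":{"motion":{"type":"array","items":{"type":"array","items":{"type":"number"}}},"grip":{"type":"number"},"force":{"type":"number"}},"required":["motion"]}

```bash
mkdir -p pics; ls
python3 - <<'E'
from bench import r
import cv2
s=r.read_state();print({k:s[k] for k in('time','ee_pos','eef_rot','width','ft_force')})
for n in("top","side","wrist"):
    print(n,r.calibration(n)); cv2.imwrite(f"pics/{n}0.png",cv2.cvtColor(r.camera(n),cv2.COLOR_RGB2BGR))
E
```

```text
pics
{'time': 0.0, 'ee_pos': array([0.16168956, 0.60335856, 0.24076703]), 'eef_rot': array([ 0.09178887,  0.70109425, -0.0927879 ,  0.70102215]), 'width': 0.08699486300796336, 'ft_force': array([ 0.54974388, -0.50348603,  1.30201226])}
top {'fx': 459.6890067547674, 'fy': 459.6890067547674, 'cx': 320.5748002183493, 'cy': 201.32069017021257, 'xyz': array([0.38281454, 0.00803396, 0.9800909 ]), 'orientation': array([-0.05338621,  0.05512376,  0.70601372, -0.70402834])}
side {'fx': 417.42224778654725, 'fy': 417.42224778654725, 'cx': 315.1522767695057, 'cy': 202.620574115546, 'xyz': array([ 0.23194142, -0.66924646,  0.51194366]), 'orientation': array([ 0.4774774 , -0.09881617, -0.17650747,  0.85504141])}
wrist {'fx': 323.57705673755123, 'fy': 323.57705673755123, 'cx': 320.1342712463145, 'cy': 199.23180421031464, 'xyz': array([0.08521233, 0.62467254, 0.38324344]), 'orientation': array([-0.11975701, -0.09076378,  0.60242096,  0.78390636])}
```

View pics/top0.png

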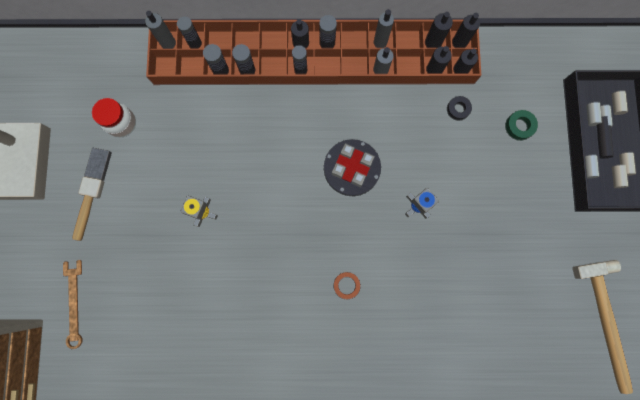

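View pics/side0.png

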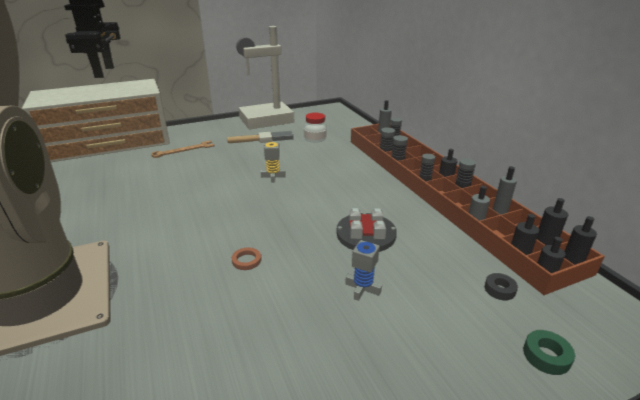

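View pics/wrist0.png

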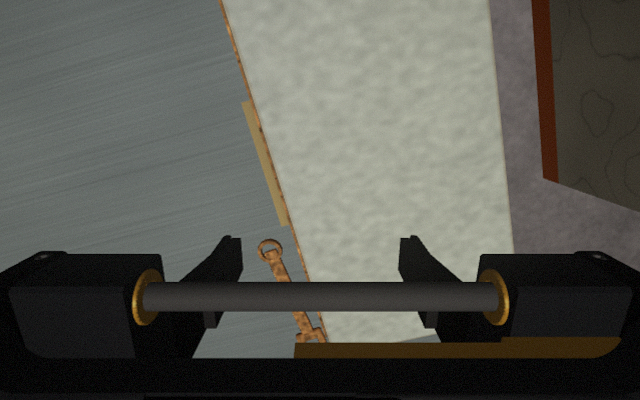

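The top view shows the blue disc at about (427,200), the yellow one at (192,207) and the station at (352,167) with its red cross diagonal. Next I'll measure them.

```bash
cat > h.py <<'E'
import numpy as np, cv2
from scipy.spatial.transform import Rotation as R
def ray(c,px):
    px=np.atleast_2d(px).astype(float)
    d=np.c_[(px[:,0]-c['cx'])/c['fx'],-(px[:,1]-c['cy'])/c['fy'],-np.ones(len(px))]
    return np.array(c['xyz']),R.from_quat(c['orientation']).apply(d)
def plane(c,px,z):
    o,d=ray(c,px); return o+d*((z-o[2])/d[:,2])[:,None]
def proj(c,P):
    q=R.from_quat(c['orientation']).inv().apply(np.atleast_2d(P)-c['xyz'])
    return np.c_[c['cx']+c['fx']*q[:,0]/-q[:,2], c['cy']-c['fy']*q[:,1]/-q[:,2]]
def tri(c1,p1,c2,p2):
    A=np.zeros((3,3));b=np.zeros(3)
    for c,p in((c1,p1),(c2,p2)):
        o,d=ray(c,p);d=d[0]/np.linalg.norm(d[0]);M=np.eye(3)-np.outer(d,d);A+=M;b+=M@o
    return np.linalg.solve(A,b)
E
python3 - <<'E'
from bench import r
from h import *
im=cv2.imread("pics/top0.png");c=r.calibration("top");cs=r.calibration("side");ims=cv2.imread("pics/side0.png")
def mask(im,h0,h1,s0=120,v0=60):
    h=cv2.cvtColor(im,cv2.COLOR_BGR2HSV); return cv2.inRange(h,(h0,s0,v0),(h1,255,255))
def blobs(m,n):
    k,l,st,ce=cv2.connectedComponentsWithStats(m)
    for i in range(1,k):
        if st[i,4]>15: print(n,st[i],ce[i].round(1))
blobs(mask(im,100,130),'bt');blobs(mask(ims,100,130),'bs')
m=mask(im,0,6);m[:, :300]=0;m[:,400:]=0;m[:130]=0;m[210:]=0
blobs(m,'red')
ys,xs=np.nonzero(m);
P=plane(c,np.c_[xs,ys],0.028)[:,:2]; ctr=P.mean(0);print('station red ctr',ctr)
a=P-ctr; th=np.arctan2(a[:,1],a[:,0]);rr=np.hypot(*a.T);w=rr>0.015
print('yaw red',np.degrees(np.angle((rr[w]**2*np.exp(4j*th[w])).sum())/4),len(rr))
for n,x0,y0,x1,y1,f in(('blue',385,165,465,245,8),('stn',310,125,395,210,7),('yel',160,170,240,240,8)):
    cv2.imwrite(f'pics/c_{n}.png',cv2.resize(im[y0:y1,x0:x1],None,fx=f,fy=f,interpolation=cv2.INTER_NEAREST)[:600])
cv2.imwrite('pics/c_side.png',cv2.resize(ims[200:310,320:410],None,fx=5.4,fy=5.4,interpolation=cv2.INTER_NEAREST))
E
```

```text
bt [419 192  16  16 176] [426.5 199.2]
bt [412 203   8   9  34] [414.7 207.8]
bs [357 242  18  11 138] [365.7 247.1]
bs [355 269  19  18 254] [363.  277.7]
red [337 150  32  32 519] [352.5 165. ]
station red ctr [ 0.60801853 -0.06251958]
yaw red -24.749592909709786 519
```

View pics/c_blue.png

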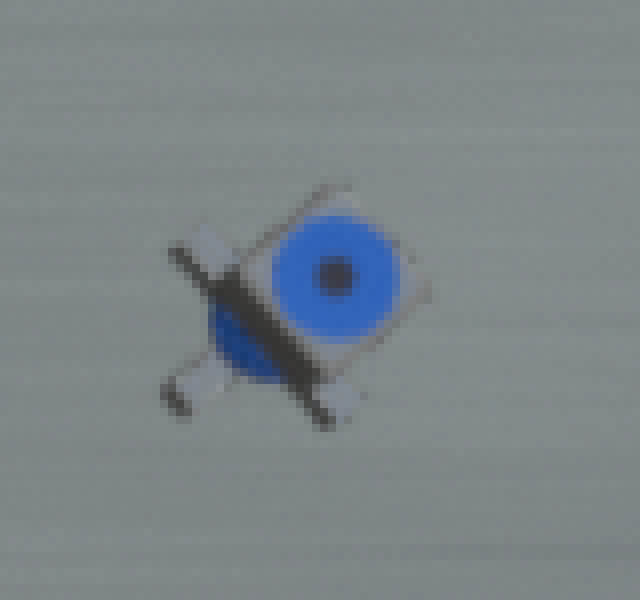

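View pics/c_stn.png

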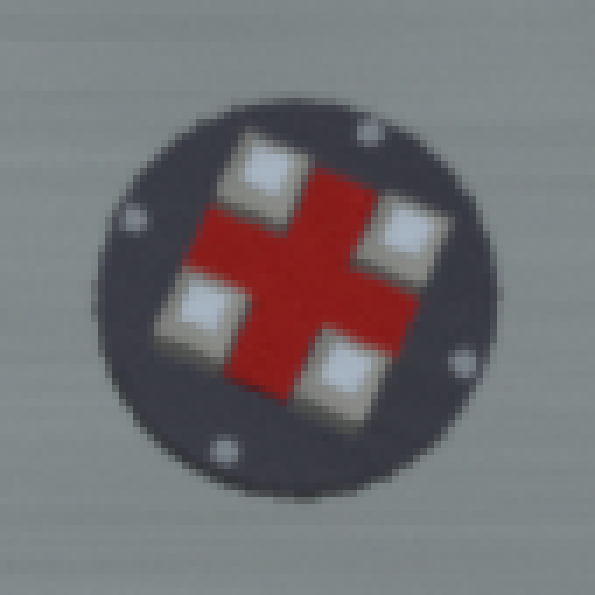

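View pics/c_side.png

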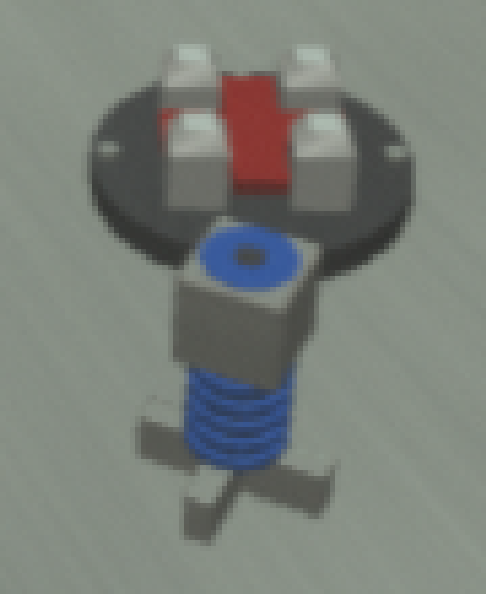

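Run:
```python
from bench import r
from h import *
c=r.calibration("top");cs=r.calibration("side")
f=lambda p,o,k:(np.array(p,float)/k-0.5+np.array(o))
ang=lambda v:np.degrees(np.arctan2(v[1],v[0]))%90
T=plane(c,f([(264,172),(408,232),(203,306),(344,366)],(310,125),7),.046)[:,:2]
print('stn dogs',T.mean(0),[ang(T[i]-T[j]) for i,j in((0,1),(2,3),(0,2),(1,3))])
B=plane(c,f([(370,132),(133,219),(463,363),(226,451)],(310,125),7),.014)[:,:2];print('base pins',B.mean(0),(ang(B[0]-B[3])),ang(B[1]-B[2]))
# side dogs tops
S=plane(cs,np.array([(190,65),(310,65),(200,122),(323,122)])/5.4-.5+np.array([320,200]),.046)[:,:2];print('side dogs',S.mean(0))
H=plane(c,f([(335,185),(430,292),(330,378),(238,265)],(385,165),8),.09)[:,:2]
print('head',H.mean(0),[ang(H[i]-H[i-1]) for i in range(4)],[np.linalg.norm(H[i]-H[i-1]) for i in range(4)])
t=plane(c,f([(205,240),(345,400),(195,385)],(385,165),8),.018)[:,:2];print('teeth ctr',t[:2].mean(0),ang(t[0]-t[1]),np.linalg.norm(t[0]-t[1]),ang(t[2]-t[:2].mean(0)))
d=[(426.5,199.2)];ds=[(365.7,247.1)]
print('disc',plane(c,d,.09),plane(cs,ds,.09),'tri',tri(c,d,cs,ds))
print('yellow',plane(c,[(191.5,206.5)],.09))
s=r.read_state();print(R.from_quat(s['eef_rot']).as_matrix().round(4))
```

```text
stn dogs [ 0.60827796 -0.06236129] [np.float64(66.55361994651491), np.float64(66.26969087532125), np.float64(65.56528707394534), np.float64(64.15324238499555)]
base pins [ 0.60914486 -0.06260207] 65.54110549993041 65.67844326527069
side dogs [ 0.60610904 -0.06590286]
head [ 0.52373804 -0.2014818 ] [np.float64(38.98740611444793), np.float64(39.82091575456684), np.float64(39.90967207213711), np.float64(37.53165321736906)] [np.float64(0.031613882167016064), np.float64(0.0347860208636616), np.float64(0.03302162760132154), np.float64(0.03532525379240518)]
teeth ctr [ 0.52448093 -0.20254529] 39.64127515241243 0.05569217095186533 38.670816794965276
disc [[ 0.5242825 -0.2021821  0.09     ]] [[ 0.5245552  -0.20123883  0.09      ]] tri [ 0.52413044 -0.20200163  0.09068331]
yellow [[0.51104356 0.25796795 0.09      ]]
[[-2.000e-04  2.589e-01  9.659e-01]
 [-1.000e-03  9.659e-01 -2.589e-01]
 [-1.000e+00 -1.000e-03  1.000e-04]]
```

The blue punch is at (0.524,-0.202), yaw about 39.3°. The station is at (0.608,-0.0625), yaw about 65.7°. I'll move to hover over the punch, going round through a point far enough from the base.

>>> drive_tool --pt "0 -22.7 32.8 0" --pt "0 -22.7 32.8 0" --pt "0 -22.7 32.8 0" --pt "0 -22.7 32.8 0" --pt "0 -22.7 32.8 0" --pt "0 -22.7 32.8 0" --pt "0 -22.7 32.8 0" --pt "0 -22.7 32.8 0" --pt "0 -22.7 32.8 0" --pt "2 -68.4 55.9 7.14" --pt "2 -68.4 55.9 7.14" --pt "2 -68.4 55.9 7.14" --pt "2 -68.4 55.9 7.14" --pt "2 -68.4 55.9 7.14" --pt "2 -68.4 55.9 7.14" --pt "2 -68.4 55.9 7.14" --pt "2 -68.4 55.9 7.14" --pt "2 -68.4 55.9 7.14" --pt "2 -68.4 55.9 7.14" --pt "2 -68.4 55.9 7.14" --grip 0

```text
time: 1.82
ee_pos: [0.5077, -0.1304, 0.2245]
eef_rot: [0.303, 0.639, -0.302, 0.639]
ft_force: [0.8, -0.0, 0.3]
width: 0.0867
```

>>> drive_tool --pt "0 0 0 0" --pt "0 0 0 0"

```text
time: 1.98
ee_pos: [0.5073, -0.131, 0.224]
eef_rot: [0.304, 0.638, -0.305, 0.638]
ft_force: [0.4, 2.0, -0.5]
width: 0.0867
```

```bash
cat >> h.py <<'E'
def delta(s,xy,z,yaw):
    M=R.from_quat(s['eef_rot']).as_matrix()
    y=np.degrees(np.arctan2(M[1,1],M[0,1]))
    d=M.T@(np.array([*xy,z])-s['ee_pos'])*100
    print('pos',np.round(s['ee_pos'],4),'yaw',round(y,2),'tilt',np.round(M[:,0],3),'shift cm',d.round(2),'twist',round(-(((yaw-y+45)%90)-45)/5,3),'F',np.round(s['ft_force'],1),'w',round(s['width'],4),'t',s['time'])
E
python3 - <<'E'
from bench import r
from h import *
delta(r.read_state(),(.5243,-.202),.2,39.3)
E
```

```text
pos [ 0.5073 -0.131   0.224 ] yaw 39.02 tilt [-0.001 -0.001 -1.   ] shift cm [ 2.41 -3.15  6.58] twist -0.055 F [ 0.4  2.  -0.5] w 0.0867 t 1.9833
```

>>> drive_tool --pt "2.4 -3.15 6.6 -0.05" --pt "2.4 -3.15 6.6 -0.05" --pt "2.4 -3.15 6.6 -0.05" --pt "2.4 -3.15 6.6 -0.05"

```text
time: 2.32
ee_pos: [0.5246, -0.1998, 0.1993]
eef_rot: [0.302, 0.64, -0.302, 0.639]
ft_force: [-0.1, 0.5, 1.0]
width: 0.0874
```

Run:
```python
from bench import r
from h import *
delta(r.read_state(),(.5243,-.202),.075,39.3)
c=r.calibration("wrist");im=r.camera("wrist");cv2.imwrite("pics/w1.png",im[:,:,::-1])
print(proj(c,[(.5243,-.202,.09)]),c)
```

```text
pos [ 0.5246 -0.1998  0.1993] yaw 39.46 tilt [-0.002 -0.    -1.   ] shift cm [12.43 -0.14  0.16] twist 0.031 F [-0.1  0.5  1. ] w 0.0874 t 2.3167
[[316.01094814 203.17274398]] {'fx': 323.57705673755123, 'fy': 323.57705673755123, 'cx': 320.1342712463145, 'cy': 199.23180421031464, 'xyz': array([ 0.47543125, -0.13673678,  0.34183832]), 'orientation': array([-0.141218  , -0.04976842,  0.33441137,  0.93045667])}
```

View pics/w1.png

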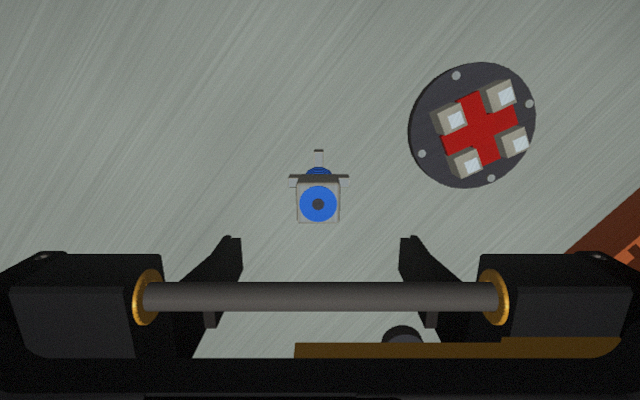

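The wrist view has the punch head centred at (318,204) with its edges square to the jaws. The station is at about (478,125).

Run:
```python
from bench import r
from h import *
c=r.calibration("wrist");im=cv2.imread("pics/w1.png");h=cv2.cvtColor(im,cv2.COLOR_BGR2HSV)
m=cv2.inRange(h,(100,120,60),(130,255,255));m[:182]=0;x,y,w,hh=cv2.boundingRect(m);print(x,y,w,hh)
print('disc',plane(c,[(x+w/2-.5,y+hh/2-.5)],.09))
cv2.imwrite('pics/w1c.png',np.hstack([cv2.resize(im[140:230,275:365],None,fx=4.4,fy=4.4,interpolation=0),cv2.resize(im[75:179,435:539],None,fx=396/104,fy=396/104,interpolation=0)]))
g=cv2.inRange(h,(90,10,190),(130,80,255));g[:60]=0;g[200:]=0;g[:,:400]=0;g[:,540:]=0
k,l,st,ce=cv2.connectedComponentsWithStats(g);Q=[]
for i in range(1,k):
    if st[i,4]>60: print(st[i],ce[i]);Q.append(ce[i])
Q=plane(c,Q,.046)[:,:2];print(Q,Q.mean(0))
```

```text
299 186 38 36
disc [[ 0.52607274 -0.20008888  0.09      ]]
[499  87  15  18 151] [505.66225166  95.66887417]
[448 112  16  17 154] [455.59090909 119.45454545]
[513 136  14  15 119] [519.74789916 143.28571429]
[465 158  14  15 136] [471.79411765 165.22058824]
[[ 0.5983339  -0.03037135]
 [ 0.5795128  -0.07216018]
 [ 0.63991153 -0.0495053 ]
 [ 0.62139709 -0.09112114]] [ 0.60978883 -0.06078949]
```

View pics/w1c.png

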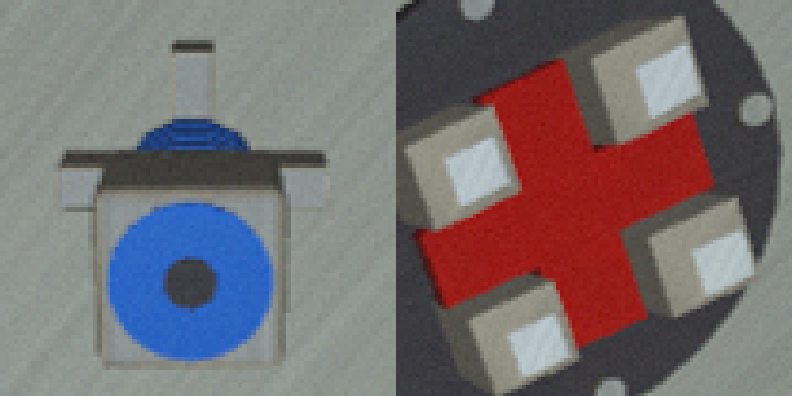

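>>> drive_tool --pt "4 0 0.1 0" --pt "8 0 0.1 0" --pt "10 0 0.1 0" --pt "11.5 0 0.1 0" --pt "12.4 0 0.1 0" --pt "12.4 0 0.1 0"

```text
time: 2.87
ee_pos: [0.5254, -0.198, 0.0751]
eef_rot: [0.301, 0.641, -0.3, 0.639]
ft_force: [-1.1, 0.3, 0.2]
width: 0.0871
```

>>> drive_tool --pt "0 0 0 0" --pt "0 0 0 0" --pt "0 0 0 0" --pt "0 0 0 0" --pt "0 0 0 0" --pt "0 0 0 0" --pt "0 0 0 0" --pt "0 0 0 0" --grip 255 --force 40

```text
time: 3.53
ee_pos: [0.5258, -0.2002, 0.0764]
eef_rot: [0.301, 0.64, -0.301, 0.64]
ft_force: [0.5, -0.4, -0.3]
width: 0.0417
```

Run:
```python
from bench import r
from h import *
delta(r.read_state(),(.6095,-.0615),.16,65.7)
c=r.calibration("wrist");im=r.camera("wrist");cv2.imwrite("pics/w2.png",im[:,:,::-1])
```

```text
pos [ 0.5258 -0.2002  0.0764] yaw 39.55 tilt [ 0.  0. -1.] shift cm [-8.36 15.29 -5.37] twist -5.231 F [ 0.5 -0.4 -0.3] w 0.0417 t 3.5333
```

View pics/w2.png

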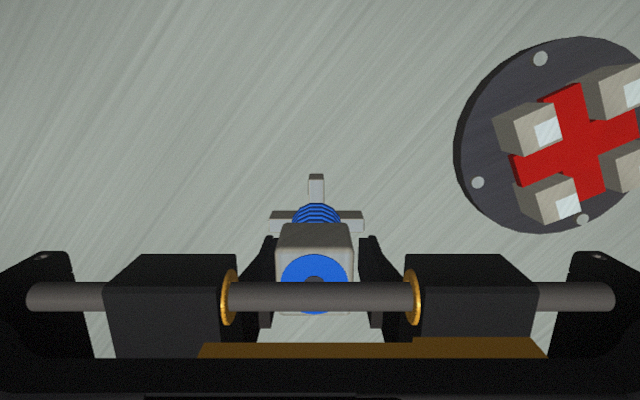

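The jaws are still closing around the head (41.7 mm open against a 36 mm head), so I'll wait a little.

>>> drive_tool --pt "0 0 0 0" --pt "0 0 0 0" --pt "0 0 0 0" --pt "0 0 0 0"

```text
time: 3.92
ee_pos: [0.5255, -0.2006, 0.0763]
eef_rot: [0.301, 0.64, -0.302, 0.64]
ft_force: [-2.5, -2.3, 2.0]
width: 0.0362
```

>>> drive_tool --pt "-2 0 0 0" --pt "-5 0 0 0" --pt "-8.4 0 0 0" --pt "-8.4 0 0 0"

```text
time: 4.25
ee_pos: [0.5286, -0.2009, 0.1658]
eef_rot: [0.302, 0.637, -0.3, 0.642]
ft_force: [1.7, -1.1, -3.3]
width: 0.0356
```

Run:
```python
from bench import r
from h import *
delta(r.read_state(),(.6095,-.0615),.16,65.7)
c=r.calibration("wrist");im=r.camera("wrist");cv2.imwrite("pics/w3.png",im[:,:,::-1])
```

```text
pos [ 0.5286 -0.2009  0.1658] yaw 39.55 tilt [ 0.008 -0.001 -1.   ] shift cm [ 0.64 15.11 -5.6 ] twist -5.23 F [ 1.7 -1.1 -3.3] w 0.0356 t 4.25
```

View pics/w3.png

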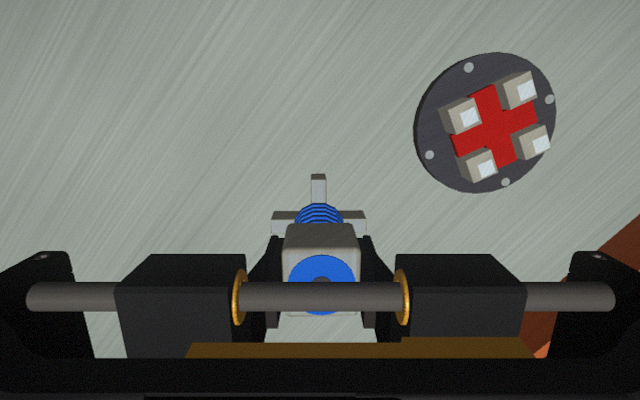

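Grasp firm at 36 mm and the punch lifted. Now over the station, with the turn.

>>> drive_tool --pt "0 3.8 -1.3 -1.2" --pt "0 7.6 -2.7 -2.4" --pt "0 11.4 -4 -3.6" --pt "0 15.3 -5.4 -4.8" --pt "0 15.3 -5.4 -5.25" --pt "0 15.3 -5.4 -5.25" --pt "0 15.3 -5.4 -5.25" --pt "0 15.3 -5.4 -5.25"

```text
time: 4.97
ee_pos: [0.6085, -0.0623, 0.1593]
eef_rot: [0.149, 0.692, -0.149, 0.691]
ft_force: [-0.2, -0.3, -3.8]
width: 0.0357
```

Run:
```python
from bench import r
from h import *
delta(r.read_state(),(.6095,-.0615),.16,65.7)
for n in("wrist","top","side"):
  im=r.camera(n)[:,:,::-1];cv2.imwrite(f"pics/{n}4.png",im)
  if n=="top":cv2.imwrite("pics/top4c.png",cv2.resize(im[110:230,290:420],None,fx=4.9,fy=4.9,interpolation=0))
  if n=="side":cv2.imwrite("pics/side4c.png",cv2.resize(im[150:270,310:430],None,fx=4.9,fy=4.9,interpolation=0))
```

```text
pos [ 0.6085 -0.0623  0.1593] yaw 65.63 tilt [-0.002 -0.    -1.   ] shift cm [-0.07  0.12  0.06] twist -0.015 F [-0.2 -0.3 -3.8] w 0.0357 t 4.9667
```

View pics/wrist4.png

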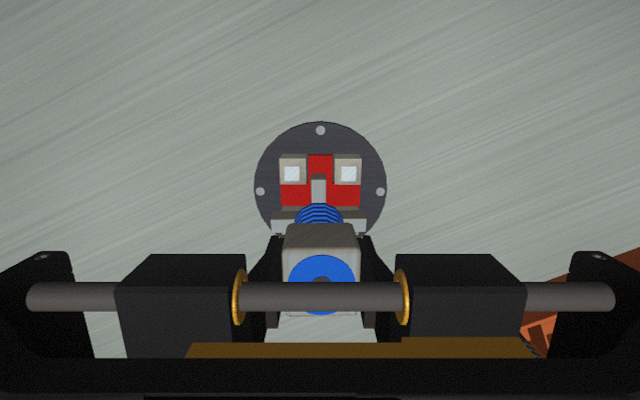

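View pics/side4c.png

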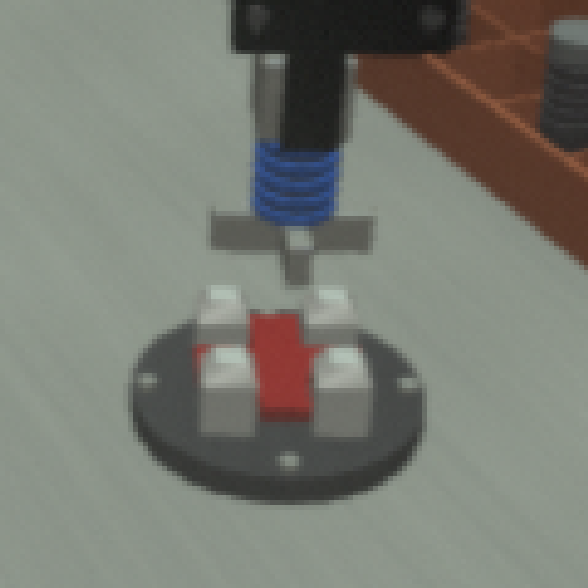

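View pics/top4c.png

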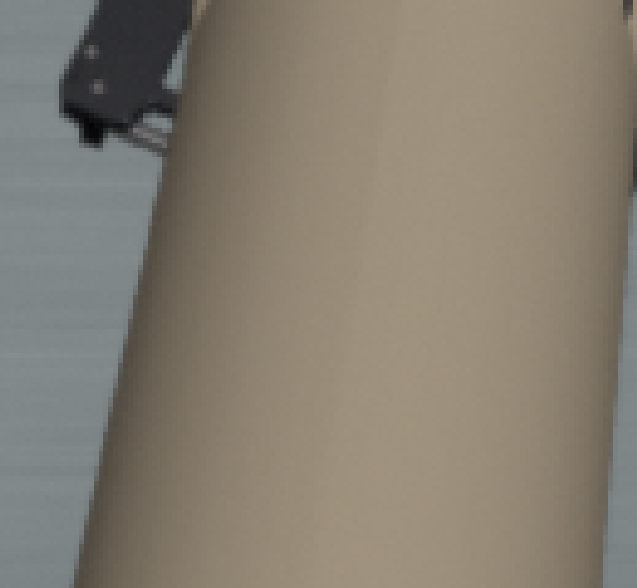

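Run:
```python
from bench import r
from h import *
s=r.read_state();c=r.calibration("wrist");cs=r.calibration("side");im=cv2.imread("pics/wrist4.png");h=cv2.cvtColor(im,cv2.COLOR_BGR2HSV)
M=R.from_quat(s['eef_rot']).as_matrix()
g=cv2.inRange(h,(90,10,180),(130,80,255));g[:150]=0;g[190:]=0;g[:,:270]=0;g[:,375:]=0
k,l,st,ce=cv2.connectedComponentsWithStats(g);Q=[]
for i in range(1,k):
    if st[i,4]>60: print(st[i],ce[i]);Q.append(ce[i])
Q=plane(c,Q,.046); print('far dogs in tool y,z mm',((Q-s['ee_pos'])@M*1e3).round(1))
p=plane(c,[(320,130),(260,191.5),(380,191.5)],.014);print('pins',((p-s['ee_pos'])@M*1e3).round(1))
# far tooth top: outer end centre px
t=plane(c,[(318.5,176)],s['ee_pos'][2]-.0763+.018);print('tooth far tip',((t-s['ee_pos'])@M*1e3).round(1))
m=cv2.inRange(h,(100,120,60),(130,255,255));
print('disc', ((plane(c,[(321,284)],s['ee_pos'][2]+.0137)-s['ee_pos'])@M*1e3).round(1))
# side
o=np.array([310,150]);f=lambda p:np.array(p)/4.9-.5+o
z=s['ee_pos'][2]-.0763
b=plane(cs,f([(210,249),(373,250)]),z);print('side bar tips',b,b.mean(0))
d=plane(cs,f([(222,295),(330,297),(230,357),(342,360)]),.046);print('side stn',d.mean(0))
```

```text
[285 167  14  14 196] [291.5 173.5]
[341 167  15  14 199] [348.38693467 173.52763819]
far dogs in tool y,z mm [[114.2 -22.3 -21.4]
 [114.2  23.8 -21.5]]
pins [[146.2   0.7 -53.1]
 [146.2 -54.9   2.9]
 [146.2  56.4   2.8]]
tooth far tip [[ 58.3  -0.2 -32.5]]
disc [[-13.7   1.4   0.9]]
side bar tips [[ 0.5782853  -0.05237613  0.08386363]
 [ 0.63816649 -0.07900921  0.08386363]] [ 0.6082259  -0.06569267  0.08386363]
side stn [ 0.6070966  -0.06403247  0.046     ]
```

Relative to the tool, the station is about +1 mm in y and +2 mm in z, well within the slot clearance. I'll correct that and lower the punch until it is just above the ejector.

>>> drive_tool --pt "0 0.1 0.2 0" --pt "1.5 0.1 0.2 0" --pt "3 0.1 0.2 0" --pt "4 0.1 0.2 0" --pt "4.9 0.1 0.2 0" --pt "4.9 0.1 0.2 0" --pt "4.9 0.1 0.2 0" --grip 255 --force 60

```text
time: 5.7
ee_pos: [0.6115, -0.0612, 0.1112]
eef_rot: [0.148, 0.692, -0.148, 0.691]
ft_force: [0.0, 0.1, -3.3]
width: 0.0355
```

Run:
```python
from bench import r
from h import *
delta(r.read_state(),(.6095,-.0625),.0943,65.7)
im=r.camera("side")[:,:,::-1];cv2.imwrite("pics/side5c.png",cv2.resize(im[150:270,310:430],None,fx=4.9,fy=4.9,interpolation=0))
```

```text
pos [ 0.6115 -0.0612  0.1112] yaw 65.78 tilt [-0.001 -0.    -1.   ] shift cm [ 1.69 -0.2  -0.13] twist 0.016 F [ 0.   0.1 -3.3] w 0.0355 t 5.7
```

View pics/side5c.png

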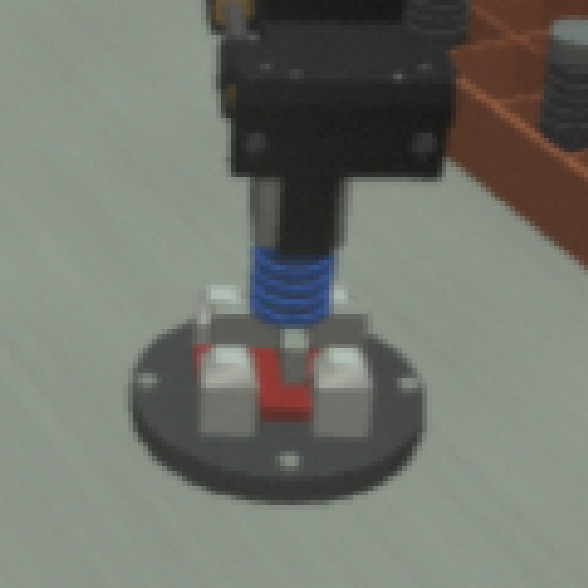

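The teeth are entering the slot between the dogs with no contact force. Pushing down slowly.

>>> drive_tool --pt "0.3 0 -0.1 0" --pt "0.5 0 -0.1 0" --pt "0.7 0 -0.1 0" --pt "0.9 0 -0.1 0" --pt "1.1 0 -0.1 0" --pt "1.3 0 -0.1 0" --pt "1.5 0 -0.1 0" --pt "1.7 0 -0.1 0" --pt "1.7 0 -0.1 0"

```text
time: 6.5
ee_pos: [0.6112, -0.0608, 0.0956]
eef_rot: [0.149, 0.691, -0.148, 0.692]
ft_force: [-2.4, -0.4, 6.4]
width: 0.0357
```

Run:
```python
from bench import r
from h import *
delta(r.read_state(),(.6095,-.0625),.0943,65.7)
im=r.camera("side")[:,:,::-1];cv2.imwrite("pics/side6c.png",cv2.resize(im[150:270,310:430],None,fx=4.9,fy=4.9,interpolation=0))
```

```text
pos [ 0.6112 -0.0608  0.0956] yaw 65.79 tilt [ 0.001  0.001 -1.   ] shift cm [ 0.13 -0.23 -0.09] twist 0.018 F [-2.4 -0.4  6.4] w 0.0357 t 6.5
```

View pics/side6c.png

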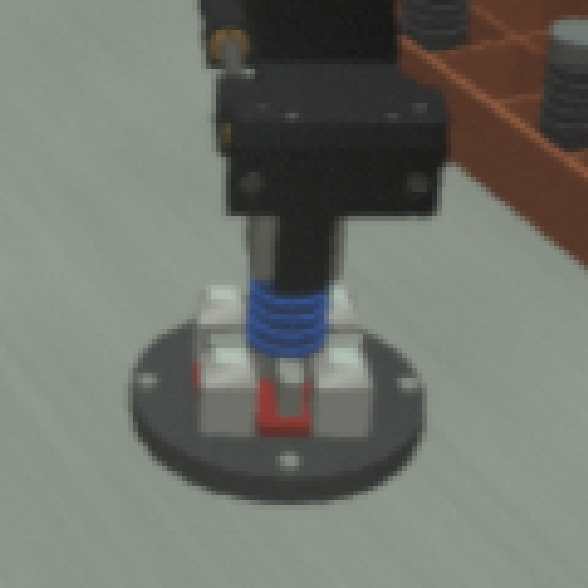

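Fz is +6.4 and the ejector is moving. I'll press on until the hard stop shows up in the force.

>>> drive_tool --pt "0.1 0 0 0" --pt "0.2 0 0 0" --pt "0.3 0 0 0" --pt "0.3 0 0 0"

```text
time: 6.88
ee_pos: [0.6113, -0.0611, 0.0936]
eef_rot: [0.149, 0.691, -0.148, 0.692]
ft_force: [-6.6, -0.0, 17.2]
width: 0.0357
```

>>> drive_tool --pt "0.1 0 0 0" --pt "0.2 0 0 0" --pt "0.2 0 0 0"

```text
time: 7.13
ee_pos: [0.6115, -0.0615, 0.0933]
eef_rot: [0.149, 0.691, -0.148, 0.692]
ft_force: [-14.3, 1.0, 32.3]
width: 0.0355
```

Run:
```python
from bench import r
from h import *
delta(r.read_state(),(.6095,-.0625),.0943,65.7)
im=r.camera("side")[:,:,::-1];cv2.imwrite("pics/side7.png",im);cv2.imwrite("pics/side7c.png",cv2.resize(im[150:270,310:430],None,fx=4.9,fy=4.9,interpolation=0))
```

```text
pos [ 0.6115 -0.0615  0.0933] yaw 65.74 tilt [ 0.002  0.001 -1.   ] shift cm [-0.1  -0.18 -0.14] twist 0.008 F [-14.3   1.   32.3] w 0.0355 t 7.1333
```

View pics/side7c.png

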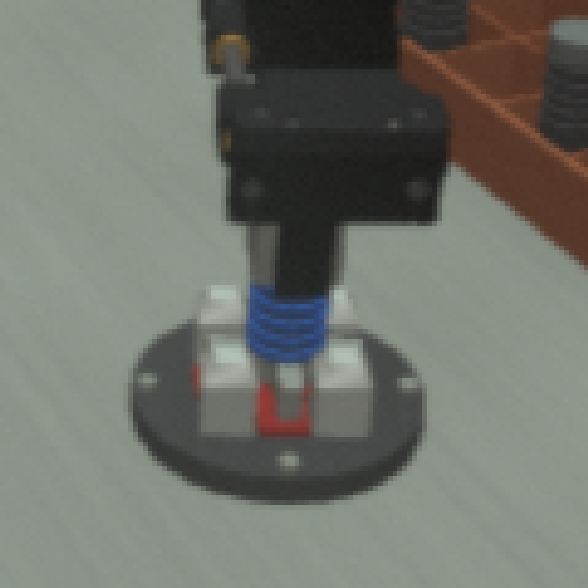

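That is the hard stop: 32 N with only 0.3 mm of further motion, at the expected home height. I'll relax the push and release.

>>> drive_tool --pt "-0.2 0 0 0" --pt "-0.2 0 0 0"

```text
time: 7.35
ee_pos: [0.6112, -0.0613, 0.0935]
eef_rot: [0.149, 0.691, -0.148, 0.692]
ft_force: [-6.7, -1.4, 15.3]
width: 0.0357
```

>>> drive_tool --pt "0 0 0 0" --pt "0 0 0 0" --pt "0 0 0 0" --pt "0 0 0 0" --pt "0 0 0 0" --pt "0 0 0 0" --pt "0 0 0 0" --grip 0

```text
time: 7.93
ee_pos: [0.6107, -0.0606, 0.0913]
eef_rot: [0.148, 0.691, -0.148, 0.691]
ft_force: [1.5, -0.3, 0.5]
width: 0.0741
```

>>> drive_tool --pt "-1 0 0 0" --pt "-3 0 0 0" --pt "-6 0 0 0" --pt "-9 0 0 0" --pt "-12 0 0 0" --pt "-12 0 0 0" --pt "-12 0 0 0"

```text
time: 8.52
ee_pos: [0.6117, -0.0609, 0.2139]
eef_rot: [0.149, 0.69, -0.148, 0.693]
ft_force: [0.9, 0.5, -0.9]
width: 0.0871
```

Run:
```python
from bench import r
from h import *
delta(r.read_state(),(.6095,-.0625),.0943,65.7)
for n in("side","wrist"):
  im=r.camera(n)[:,:,::-1];cv2.imwrite(f"pics/{n}8.png",im)
  if n=="side":cv2.imwrite("pics/side8c.png",cv2.resize(im[150:270,310:430],None,fx=4.9,fy=4.9,interpolation=0))
```

```text
pos [ 0.6117 -0.0609  0.2139] yaw 65.79 tilt [ 0.004  0.    -1.   ] shift cm [11.96 -0.26 -0.17] twist 0.019 F [ 0.9  0.5 -0.9] w 0.0871 t 8.5167
```

View pics/side8c.png

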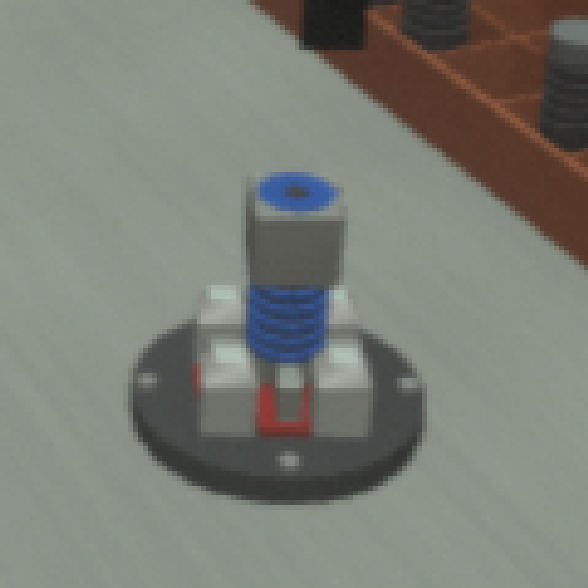

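View pics/wrist8.png

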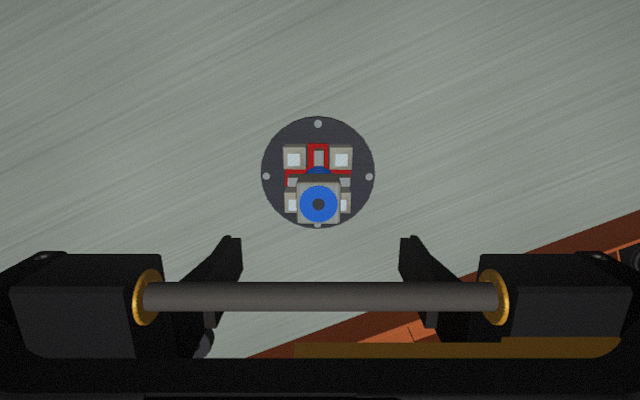

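Punch stands free and meshed: disc at (318,204) in the wrist view, square to the dogs. I'll check its height and offset, and the yellow punch, from the saved pictures.

Run:
```python
from bench import r
from h import *
cw=r.calibration("wrist");cs=r.calibration("side")
def blob(f,lo,hi,box):
    im=cv2.imread(f);m=cv2.inRange(cv2.cvtColor(im,cv2.COLOR_BGR2HSV),lo,hi);x0,y0,x1,y1=box
    k=np.zeros_like(m);k[y0:y1,x0:x1]=m[y0:y1,x0:x1];x,y,w,h=cv2.boundingRect(k);return x+w/2-.5,y+h/2-.5
B=((100,120,60),(130,255,255))
ps=blob("pics/side8.png",*B,(350,180,385,195));pw=blob("pics/wrist8.png",*B,(290,183,350,225))
print(ps,pw,'disc',tri(cw,pw,cs,ps),'(home top .108)')
p=plane(cw,[(266,176.5),(369,176.5)],.014);print('stn from pins',p.mean(0))
Y=((20,120,60),(35,255,255))
for f in("pics/side0.png","pics/side8.png"):print('yellow',blob(f,*Y,(240,130,300,190)))
```

```text
(370.0, 188.5) (318.0, 203.5) disc [ 0.61065883 -0.06152091  0.10808105] (home top .108)
stn from pins [ 0.60994514 -0.06251788  0.014     ]
yellow (272.0, 157.0)
yellow (272.0, 157.0)
```

Run:
```python
from bench import r
print(r.close_job(), r.read_state()['time'])
```

```text
the job is handed in; nothing more can be done
the job is handed in; nothing more can be done
```

The blue punch is in the station with its teeth meshed, pushed fully home and released, and I've handed the job in. I gripped its head, turned it about 26°, lowered it into the cross slot and pushed until it hit the hard stop. The stop showed as 32 N with only 0.3 mm of further travel. After that I let go and moved the gripper about 12 cm up, clear of it. That took about 9 s of the 35 s.

My last checks:
- **Height:** the top disc measured 108.1 mm above the table, against 108 mm when fully home. The ejector's travel was not read directly; this height and the hard stop show it is pressed down.
- **Position:** the punch was about 1.2 mm from the station centre, upright and square to the dogs in the pictures.
- **Yellow punch:** its pixel position in the side view did not change.
- **Disagreement:** during the work the cameras differed by 2–3 mm on positions, roughly the stated calibration accuracy, and the slot clearance easily covered that.
- **Failed checks:** one top picture was no use because the arm hid the station. No other check failed.

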